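# Clamp a stone joint to the third click and hold it

## Task

The two stone tiles on the bed of the click clamp are to be joined edge to edge: swing the clamp's lever to close the jaw until you feel it bite, with both tiles butted against each other and the end stop, then go on exactly three clicks, counted by feel, and never on to the fourth. The lever springs back if you let go, so finish with the gripper still holding the lever at the third click; leave everything else on the bench alone.

Things in the scene. Friction and masses are not known exactly. Their poses are not given: they have to be found in the camera images.
- clamp: click clamp fixed to the bench: dark steel base 100 mm wide (its x), 330 mm long (its y), 12 mm thick; at the -y end a grey gear housing (100x72 mm, top at 50 mm); tiles lie on its bed between two rails 64 mm apart (tops at 20 mm). Origin at bench level near the middle of the base; +y points from the housing along the bed to the end stop, +z up
- lever: the clamp's lever: flat steel arm, 18 mm wide, top face at 61 mm, with an upright round black grip at its end. Origin on its vertical pivot axis at bench level; the arm points along its own -x. At rest its yaw is the clamp's yaw + 0.70; closing the jaw turns it clockwise seen from above (yaw falls), at most 1.38 rad
- lever_grip (a point): centre of the upright round grip, 18 mm in diameter, from 62 to 122 mm above the bench; this point is at 100 mm, 120 mm from the pivot axis, and moves on that circle. While the lever runs free resistance along the circle stays even, 1 to 4 N (return spring, fingers rubbing on the grip, tiles sliding)
- jaw_top (a point): cap on the aluminium jaw carriage (54x42 mm, top at 46 mm, this cap at 51 mm), which slides along the clamp's +y as the lever turns, 40 mm per rad. The turn of the lever from rest to the bite differs from job to job, 0.3 to 0.8 rad
- pad (a joint): how far the sprung pad on the jaw's nose is pushed back into the jaw, m: 0 = fully out (jaw open or just biting). It runs over notches, one click each 6 mm: notches at 0 (bite), 6, 12, 18 mm (third click), crests near 3, 9, 15, 21 mm, hard stop at 27 mm. One click is 0.15 rad of lever, 18 mm along the grip's circle
- notch (a point): in the jaw, where the notches work. Felt at the grip along its circle, over the free run: the bite adds over 3 N within 4 mm; then resistance builds steadily to about 10 N and snaps down by 4 N or more as the pad passes a crest: that snap is the click. It builds up again from each notch: about 12, 14 and 17 N before the 2nd, 3rd and 4th snap
- pad_face (a point): centre of the steel pressure pad's front face (pad 40 mm wide, 14 mm high, 20.5 mm above the bench); faces the tiles, along the clamp's +y
- tile_a: polished stone tile 60x60 mm, 10 mm thick, lying flat on the bed next to the end stop; origin at the centre of its underside, its y along the bed
- tile_b: smaller polished stone tile, 48 mm across the bed (its x) by 55 mm along it (its y), 12 mm thick, flat on the bed between tile_a and the pad, a few mm short of tile_a at the start; origin at the centre of its underside
- end_stop: fixed aluminium block 62x20x28 mm across the far end of the bed, at a different place along it from job to job; origin at the middle of the lower edge of its face toward the tiles, 12 mm above the bench
- epoxy_tube: bystander: white tube 37x125x32 mm with a grey cap lying on the bench; origin at the centre of its underside
- wedge: bystander: wooden wedge 30x75x22 mm on the bench; origin at the centre of its underside
- wax_stick: bystander: wax stick 19x68x19 mm on the bench; origin at the centre of its underside
- tape_measure: bystander: pocket tape measure 37x94x64 mm on the bench; origin at the centre of its underside
- pin_spanner: bystander: flat steel spanner 48x160x10 mm on the bench in front of the clamp; origin at the centre of its underside
Mind the look-alikes: they are no part of the job. Leave any purple look-alike of the tile_b alone.

How it is judged:
By the outcome, as a careful person would: the job done as asked, in the order asked, and still so for the second after the job is handed in, while the arm keeps its last pose, push and grip.
It also fails if it takes over 67 s, if anything falls off the work surface, if the arm or the gripper's body presses on something with over 40 N, if the wrist force passes 120 N, or if a joint passes its speed limit or range.

## Robot

A 6-joint arm with a two-finger parallel gripper is mounted at the origin on a cart in front of the work surface, level with it; the furniture and walls round the work are solid. World frame = base frame: x ahead of the robot, y to its left, z up, the work surface at z = 0. Lengths are in m, angles in rad, forces in N, time in s.
With the tool pointing down it reaches from about 0.375 to 0.75 m from the base axis. Payload 9 kg.
Tool frame: the origin (TCP) lies midway between the tips of the shut fingers; the grasp point (between the pads) lies tcp_to_grasp behind it (tcp_to_grasp is the distance from the TCP to the grasp point, in m); z points along the fingers, y is the line along which they close (so a half turn about z gives the same grasp; the last joint's range is limited). The gripper opens to 85 mm and grips with 20 to 120 N. Pads are 22 mm wide; open, the fingers measure 114 mm over their backs; the gripper's body (76 mm by 85 mm) begins 54 mm behind the grasp point. The pads swing forward as they close: fully open they stand 13 mm farther back than shut.
Start: joints at [-1.549, 0.104, 0.097, 1.564, 0, 1.353], TCP at [0.143, -0.583, 0.209] pointing down, gripper open.
Joint ranges: [-2.99, 2.99], [-0.84, 1.86], [-1.1, 1.16], [-1.84, 2.11], [-1.51, 1.56], [-3.14, 3.14]. Speed limits (rad/s): [2.22, 2.22, 2.57, 3.14, 3.14, 3.14].

## Interface

Orientations are given as a unit quaternion [w, x, y, z].
In Python, from rig import * gives the robot as it stands.
- The arm moves only by the tool play_rows, never from a script. Its argument "series" is a list of rows, each a list of 5 numbers: the shift along the tool's x, y, z scaled (see below), then the turn about the tool's z scaled (see below), then the opening, from -1 (shut) to 1 (fully open). In form: [[tx, ty, tz, twist, jaw], ...]. A call has exactly 8 rows; each row is the pose to reach, as a shift and turn from the pose commanded when the call began, along the tool's axes at that moment; what a row does not reach only later rows make up. The controller multiplies each number of a shift by 0.15 m and each number of a turn by 90 degrees. A row lasts 1/8 s, in which the tool goes at most 62.5 mm and 10.7 degrees, less where a joint would pass 70% of its speed; a pose out of reach is approached as far as the arm can. A call with a number of a shift or a turn outside -1 to 1 is refused whole. A call with a gripper value outside its range is refused whole. The fingers move at their own pace and stop on an object; the grip force is fixed at half the most. Time passes only in rows, so rows that repeat a pose let the fingers close, or fill a call up. It gives the time, the measured TCP pose, the force, the opening and the grip force at its end, in the units of the state.
- read_state(): the state, without advancing time (a new reading comes with each control period).
- read_camera(name): name is "side" or "top" or "wrist"; returns a dict with "color" (480x640x3 uint8, red, green, blue), "z_map" (480x640 float32, m along the optical axis (not along the pixel's ray), 0 where there is no reading), "fx", "fy", "cx", "cy" (pixels), "distortion" ([k1, k2, p1, p2, k3] as OpenCV has them; the pictures are not rectified), "rvec" (rotation vector, rad) and "tvec" (3), from world to camera coordinates, as OpenCV has them. Camera axes: x right, y down, z forward; pixel columns grow to the right and rows downward; lengths in m; the calibration is good to about 2 mm. A picture is of the moment at which its call begins.
- sign_off(): hands the job in; it is judged then, once.
Trained networks look in the newest picture that a camera, given by its name, has taken for a name from the list of things; names that differ only in an ending like _2 or _b are one class to them, and where a whole thing is asked for, a point or a joint stands for the part that bears it (a point fixed in the world has none). Each returns a list of dicts, best first, with "confidence" (0 to 1); they miss things now and then, are a little off and sometimes report something else, mostly with a low value. They report only what shows in the picture. A call takes as long as a camera call. They do not tell look-alikes from the thing itself.
- find_in(label, camera): "extent" ([centre column, centre row, width, height] as shares, 0 to 1, of the picture: columns of its width, rows of its height, round what is visible of it).
The state is a dict: "t": time; "joint_pos": joint angles; "joint_velocities": joint speeds; "joint_torque": joint torques, N m; "eef_pos": TCP position; "tcp_rot": TCP orientation; "wrist_force": force on the tool from outside, world axes, zero at the start; "wrist_torque": the same for the moment, N m; "gripper_width": opening from 0.0 (shut) to 1.0 (fully open); "grip_force": force on a finger pad.
Only numpy, scipy, OpenCV 4.12 (cv2) and the standard library are available. Lean on these libraries where they do the work, as an engineer would, in place of code of your own. Each camera call takes 0.05 s, during which the arm holds its last target. There are 200 camera calls.

## Working session

There is one attempt and no reset: what is moved stays moved. The work goes in short steps, Python scripts to look and compute and a tool call to move; the robot and the scene stay as the last step left them, time stands still between calls to the robot, and variables do not carry over. Pictures are saved under pics/ and viewed, at most 10 in all, crops included, and the job is handed in when it is done.

Besides the shell and the picture viewer there is one more tool, called as name([rows], argument=value, ...), one row to a line, values as JSON. play_rows: Moves the arm, as the interface text tells. Shifts and turns lie within -1 to 1; 1 stands for 0.15 m of shift or 90 degrees of turn. Its arguments: {"type":"object","properties":{"series":{"type":"array","items":{"type":"array","items":{"type":"number","minimum":-1,"maximum":1}}}},"required":["series"]}

```bash
mkdir -p pics; ls
python3 - <<'E'
from rig import *
import cv2,pickle
s=read_state(); print({k:s[k] for k in s})
for n in ("top","side"):
    c=read_camera(n); pickle.dump(c,open(f'{n}.pkl','wb'))
    cv2.imwrite(f'pics/{n}0.png',c['color'][...,::-1])
    print(n,c['fx'],c['distortion'],c['rvec'],c['tvec'])
for n in("top","side"):
  for l in("lever_grip","clamp","jaw_top","lever","tile_a","tile_b","end_stop"):
    print(n,l,[(d['confidence'],[round(v*w) for v,w in zip(d['extent'],(640,480,640,480))]) for d in find_in(l,n)[:3]])
E
```

```text
pics
{'t': 0.0, 'joint_pos': array([-1.54869447e+00,  1.04728813e-01,  9.64684474e-02,  1.56392161e+00,
        3.66138558e-05,  1.35312162e+00]), 'joint_velocities': array([-0.00072348,  0.00150881,  0.00038591, -0.00123729, -0.00150379,
        0.0022638 ]), 'joint_torque': array([-5.47954860e-04, -5.56935489e+01,  5.03646576e+01,  1.70650048e-02,
       -4.17122956e-04, -2.23064643e-05]), 'eef_pos': array([ 0.1425188 , -0.58244449,  0.20770463]), 'tcp_rot': array([-6.87724840e-04,  9.92821767e-01,  1.19601247e-01,  8.58601308e-05]), 'wrist_force': array([0.17501768, 0.06582418, 0.80417131]), 'wrist_torque': array([-0.02111209, -0.00987406, -0.00215687]), 'grip_force': 0.0, 'gripper_width': 1.0010621485583058}
top 619.8701382494556 [-0.11650245  0.          0.          0.          0.        ] [ 2.2062542  -2.13915029  0.11837555] [0.13688006 0.49556415 1.39556976]
side 523.2126730433907 [-0.00841151  0.          0.          0.          0.        ] [ 0.16851695 -2.53287864  1.69811099] [0.52263545 0.06627603 1.28645117]
top lever_grip [(0.83, [381, 213, 53, 54])]
top clamp [(0.83, [322, 210, 166, 61]), (0.42, [327, 205, 38, 25])]
top jaw_top [(0.77, [329, 206, 38, 25]), (0.44, [382, 211, 50, 57])]
top lever [(0.98, [382, 211, 52, 59])]
top tile_a [(0.97, [270, 208, 27, 30]), (0.82, [297, 208, 28, 20]), (0.81, [423, 248, 29, 30])]
top tile_b [(0.97, [270, 208, 27, 30]), (0.82, [297, 208, 28, 20]), (0.81, [423, 248, 29, 30])]
top end_stop [(0.74, [248, 207, 10, 27])]
side lever_grip [(0.91, [305, 237, 51, 36])]
side clamp [(0.61, [291, 277, 78, 116])]
side jaw_top [(0.6, [291, 279, 22, 23])]
side lever [(0.62, [278, 316, 36, 18])]
side tile_a [(0.58, [340, 251, 26, 13]), (0.51, [282, 306, 30, 11]), (0.51, [285, 295, 24, 16])]
side tile_b [(0.58, [340, 251, 26, 13]), (0.51, [282, 306, 30, 11]), (0.51, [285, 295, 24, 16])]
side end_stop [(0.72, [280, 316, 31, 17])]
```

Run:
```python
import cv2,pickle
c=pickle.load(open('top.pkl','rb'))['color'][...,::-1]
cv2.imwrite('pics/topc.png',cv2.resize(c[140:290,220:460],None,fx=3.3,fy=3.3,interpolation=cv2.INTER_CUBIC))
```

```text
(no output)
```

View pics/top0.png

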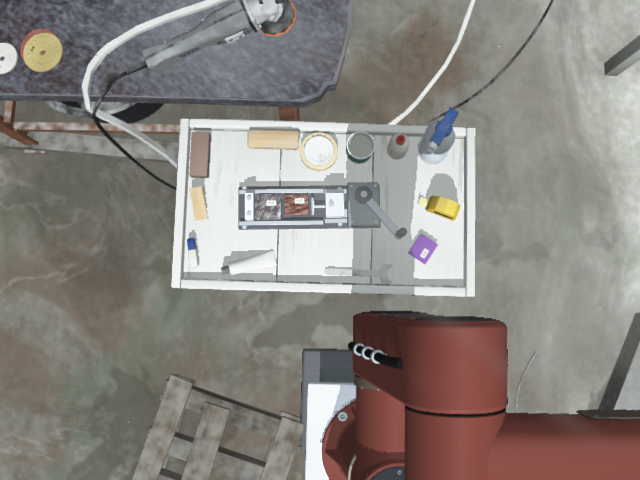

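View pics/topc.png

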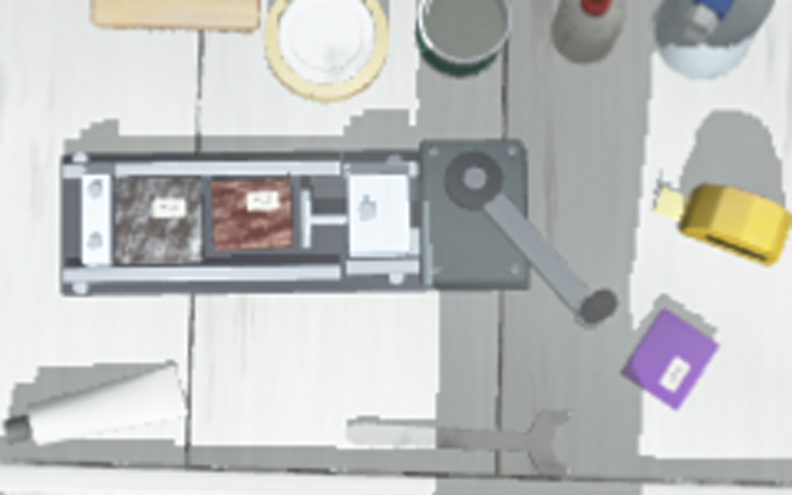

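View pics/side0.png

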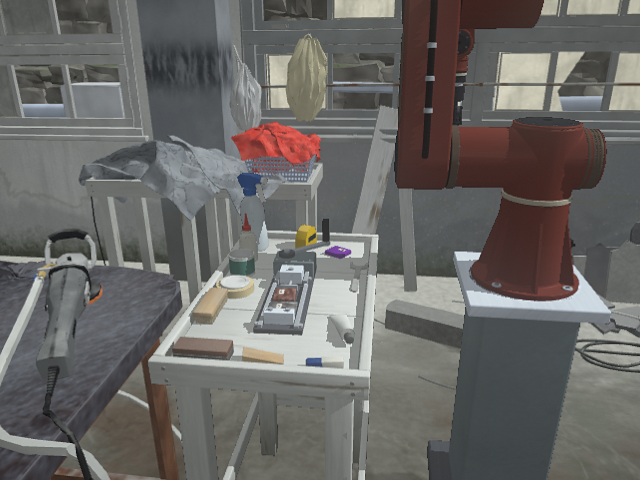

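The pictures show the clamp with its housing to the right. The pivot is near (364,194) and the grip top near (401,232) in "top". Three things look like tile_b:
- the red stone at (297,208) on the bed, which is tile_b
- the dark one at (270,208), which is tile_a
- the purple one at (423,248) on the bench, the look-alike to leave alone

I only touch the lever grip.

```bash
cat > h.py <<'E'
import numpy as np,cv2
def cam(c):
    K=np.array([[c['fx'],0,c['cx']],[0,c['fy'],c['cy']],[0,0,1]]);R=cv2.Rodrigues(np.array(c['rvec'],float))[0]
    return K,np.array(c['distortion'],float),R,np.array(c['tvec'],float).ravel()
def onplane(c,uv,z):
    K,D,R,t=cam(c);p=cv2.undistortPoints(np.array([[uv]],float),K,D).ravel()
    d=R.T@np.array([*p,1]);o=-R.T@t;return o+d*(z-o[2])/d[2]
def cloud(c):
    K,D,R,t=cam(c);v,u=np.mgrid[0:480,0:640]
    p=cv2.undistortPoints(np.stack([u,v],-1).reshape(-1,1,2).astype(float),K,D).reshape(480,640,2)
    X=np.dstack([p,np.ones((480,640))])*c['z_map'][...,None]
    return (X-t)@R
E
python3 - <<'E'
import pickle,rig;from h import *
print([n for n in dir(rig) if n[0]!='_'],getattr(rig,'tcp_to_grasp',None))
c=pickle.load(open('top.pkl','rb'));W=cloud(c)
def px(a,b):return (a/3.3+220,b/3.3+140)
for n,uv,z in[("pivot",px(474,178),.066),("grip",px(600,304),.122),("hTL",px(422,140),.05),("hTR",px(527,142),.05),("hBR",px(527,288),.05),("hBL",px(422,288),.05),("baseL top",px(62,155),.012),("baseL bot",px(62,294),.012),("cap",px(368,207),.051),("padface",px(308,217),.0205),("tb R",px(292,213),.024),("tb L",px(211,213),.024),("ta R",px(202,215),.022),("ta L",px(114,215),.022),("stop",px(110,220),.04)]:
    print(n,np.round(onplane(c,uv,z),4),'cloud',np.round(W[int(round(uv[1])),int(round(uv[0]))],3))
m=(W[...,2]>.1)&(W[...,2]<.14)&(np.arange(640)[None]>385)&(np.arange(640)[None]<415)&(np.arange(480)[:,None]>215)&(np.arange(480)[:,None]<250)
print(m.sum(),W[m].mean(0),W[m].min(0),W[m].max(0))
c=pickle.load(open('side.pkl','rb'));W=cloud(c)
g=(W[...,2]>.07)&(W[...,2]<.13)&(np.arange(640)[None]>318)&(np.arange(640)[None]<334)&(np.arange(480)[:,None]>210)&(np.arange(480)[:,None]<250)&(c['z_map']<2)
print(g.sum(),np.median(W[g],0),W[g].min(0),W[g].max(0))
E
```

```text
['MotionError', 'find_in', 'read_camera', 'read_state', 'sign_off', 'tcp_to_grasp'] 0.0187
pivot [0.5793 0.0474 0.066 ] cloud [0.579 0.047 0.068]
grip [ 0.4898 -0.0318  0.122 ] cloud [ 0.49  -0.032  0.122]
hTL [0.6073 0.0824 0.05  ] cloud [0.617 0.08  0.003]
hTR [0.6083 0.01   0.05  ] cloud [ 0.619  0.003 -0.004]
hBR [0.5071 0.0081 0.05  ] cloud [0.513 0.002 0.001]
hBL [0.5048 0.0799 0.05  ] cloud [0.509 0.078 0.014]
baseL top [0.5957 0.3343 0.012 ] cloud [0.595 0.334 0.015]
baseL bot [0.497 0.33  0.012] cloud [0.497 0.33  0.01 ]
cap [0.5593 0.1184 0.051 ] cloud [0.559 0.117 0.049]
padface [0.5556 0.1592 0.0205] cloud [0.555 0.16  0.022]
tb R [0.5575 0.1705 0.024 ] cloud [0.558 0.172 0.016]
tb L [0.5558 0.227  0.024 ] cloud [0.555 0.227 0.022]
ta R [0.5545 0.2333 0.022 ] cloud [0.556 0.234 0.014]
ta L [0.5525 0.2948 0.022 ] cloud [0.553 0.294 0.024]
stop [0.5464 0.2957 0.04  ] cloud [0.546 0.297 0.035]
63 [ 0.49065418 -0.03222076  0.11880489] [ 0.48332211 -0.04192689  0.10124196] [ 0.49876362 -0.02520996  0.12840815]
133 [ 0.49288663 -0.0276814   0.09783078] [ 0.48531009 -0.03801874  0.07028507] [ 0.50227807 -0.01748547  0.12177796]
```

play_rows([
  [0.1, -0.1, 0, -0.07, 1],
  [0.2, -0.19, 0, -0.14, 1],
  [0.3, -0.29, 0, -0.21, 1],
  [0.4, -0.38, 0, -0.28, 1],
  [0.5, -0.48, 0, -0.35, 1],
  [0.6, -0.57, 0, -0.42, 1],
  [0.7, -0.67, 0, -0.5, 1],
  [0.8, -0.76, 0, -0.58, 1],
])

```text
t: 1.8
eef_pos: [0.2323, -0.443, 0.2086]
tcp_rot: [0.0, 0.838, 0.546, -0.0]
wrist_force: [0.1, 0.4, -0.4]
gripper_width: 1.002
grip_force: 0.0
```

```bash
cat > st.py <<'E'
from rig import *
import numpy as np,sys
s=read_state();w,x,y,z=s['tcp_rot']
psi=np.arctan2(2*(x*y+w*z),1-2*(y*y+z*z));p=s['eef_pos']
print('t%.2f'%s['t'],'p',np.round(p,4),'psi %.3f'%psi,'q',np.round(s['joint_pos'],2),'F',np.round(s['wrist_force'],1),'gw %.3f'%s['gripper_width'],'gf %.1f'%s['grip_force'])
g=np.array([float(a) for a in sys.argv[1:3]] or [.491,-.031]);d=g-p[:2]
print('to go x,y scaled',np.round([d@[np.cos(psi),np.sin(psi)]/.15,d@[np.sin(psi),-np.cos(psi)]/.15],3),'twist to .73+pi: %.3f'%(((psi-(.73+np.pi)+np.pi)%(2*np.pi)-np.pi)/(np.pi/2)))
E
python3 st.py
```

```text
t1.80 p [ 0.2323 -0.443   0.2086] psi 1.155 q [-1.35 -0.2  -0.2   1.57 -0.    0.64] F [ 0.1  0.4 -0.4] gw 1.002 gf 0.0
to go x,y scaled [3.209 0.468] twist to .73+pi: -1.729
```

play_rows([
  [0.12, 0.02, 0, -0.08, 1],
  [0.24, 0.04, 0, -0.15, 1],
  [0.37, 0.06, 0, -0.23, 1],
  [0.5, 0.08, 0, -0.31, 1],
  [0.62, 0.1, 0, -0.39, 1],
  [0.75, 0.12, 0, -0.46, 1],
  [0.87, 0.13, 0, -0.53, 1],
  [1.0, 0.15, 0, -0.6, 1],
])

```text
t: 2.8
eef_pos: [0.314, -0.3154, 0.2087]
tcp_rot: [0.0, 0.499, 0.867, -0.0]
wrist_force: [0.0, -0.9, 0.4]
gripper_width: 0.996
grip_force: 0.0
```

```bash
python3 st.py
```

```text
t2.80 p [ 0.314  -0.3154  0.2087] psi 2.097 q [-1.08 -0.37 -0.34  1.6  -0.   -0.04] F [ 0.  -0.9  0.4] gw 0.996 gf 0.0
to go x,y scaled [1.047 1.972] twist to .73+pi: -1.130
```

play_rows([
  [0.06, 0.12, 0, -0.08, 1],
  [0.13, 0.25, 0, -0.15, 1],
  [0.19, 0.37, 0, -0.22, 1],
  [0.26, 0.5, 0, -0.3, 1],
  [0.32, 0.62, 0, -0.38, 1],
  [0.39, 0.75, 0, -0.45, 1],
  [0.46, 0.87, 0, -0.52, 1],
  [0.53, 1.0, 0, -0.6, 1],
])

```text
t: 3.8
eef_pos: [0.4043, -0.1715, 0.2086]
tcp_rot: [0.0, 0.051, 0.999, -0.0]
wrist_force: [-1.3, -0.4, -0.1]
gripper_width: 0.996
grip_force: 0.0
```

```bash
python3 st.py
```

```text
t3.80 p [ 0.4043 -0.1715  0.2086] psi 3.040 q [-0.7  -0.39 -0.36  1.61 -0.   -0.6 ] F [-1.3 -0.4 -0.1] gw 0.996 gf 0.0
to go x,y scaled [-0.479  0.991] twist to .73+pi: -0.530
```

play_rows([
  [-0.07, 0.14, 0, -0.08, 1],
  [-0.14, 0.28, 0, -0.16, 1],
  [-0.2, 0.42, 0, -0.24, 1],
  [-0.27, 0.57, 0, -0.32, 1],
  [-0.34, 0.71, 0, -0.4, 1],
  [-0.41, 0.85, 0, -0.47, 1],
  [-0.48, 0.99, 0, -0.53, 1],
  [-0.48, 0.99, 0, -0.53, 1],
])

```text
t: 4.8
eef_pos: [0.4916, -0.031, 0.2084]
tcp_rot: [-0.0, -0.356, 0.934, 0.0]
wrist_force: [-0.1, -1.3, -0.2]
gripper_width: 1.0
grip_force: 0.0
```

```bash
python3 st.py
python3 - <<'E'
from h import *;from rig import *
c=read_camera('wrist');W=cloud(c);cv2.imwrite('pics/w1.png',c['color'][...,::-1])
d=find_in('lever_grip','wrist');print(d)
m=(np.abs(W[...,2]-.121)<.006)&(np.hypot(W[...,0]-.491,W[...,1]+.031)<.035)&(c['z_map']>0)
print(m.sum(),W[m].mean(0),W[m].min(0),W[m].max(0))
E
```

```text
t4.80 p [ 0.4916 -0.031   0.2084] psi -2.413 q [-0.33 -0.22 -0.22  1.58  0.   -1.06] F [-0.1 -1.3 -0.2] gw 1.000 gf 0.0
to go x,y scaled [0.003 0.003] twist to .73+pi: -0.001
[{'extent': [0.5138, 0.5848, 0.0739, 0.375], 'confidence': 0.94}]
665 [ 0.49095354 -0.03466381  0.12235778] [ 0.48304119 -0.04275147  0.11510444] [ 0.50034017 -0.02575613  0.12501535]
```

View pics/w1.png

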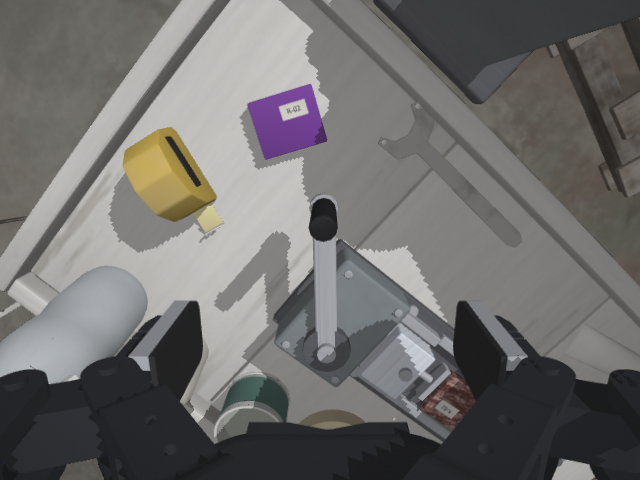

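The wrist view shows the grip at (323,220), centred between the fingers, and the arm lies along tool x. I'll descend and close.

play_rows([
  [0.0, 0.0, 0.2, 0, 1],
  [0.0, 0.0, 0.4, 0, 1],
  [0.0, 0.0, 0.6, 0, 1],
  [0.0, 0.0, 0.75, 0, 1],
  [0.0, 0.0, 0.85, 0, 1],
  [0.0, 0.0, 0.85, 0, -1],
  [0.0, 0.0, 0.85, 0, -1],
  [0.0, 0.0, 0.85, 0, -1],
])

```text
t: 5.9
eef_pos: [0.4919, -0.0323, 0.082]
tcp_rot: [0.001, -0.355, 0.935, -0.001]
wrist_force: [-0.7, 0.5, -1.1]
gripper_width: 0.378
grip_force: 0.0
```

play_rows([
  [0, 0, 0, 0, -1],
  [0, 0, 0, 0, -1],
  [0, 0, 0, 0, -1],
  [0, 0, 0, 0, -1],
  [0, 0, 0, 0, -1],
  [0, 0, 0, 0, -1],
  [0, 0, 0, 0, -1],
  [0, 0, 0, 0, -1],
])

```text
t: 6.9
eef_pos: [0.492, -0.0324, 0.082]
tcp_rot: [0.001, -0.355, 0.935, -0.001]
wrist_force: [-0.0, -0.6, 6.3]
gripper_width: 0.182
grip_force: 58.9
```

```bash
python3 st.py .5793 .0474;  python3 -c "
from rig import *;s=read_state();print(s['wrist_torque'])"
```

```text
t6.90 p [ 0.492  -0.0324  0.082 ] psi -2.415 q [-0.33 -0.21 -0.44  1.34 -0.   -1.06] F [-0.  -0.6  6.3] gw 0.182 gf 58.9
to go x,y scaled [-0.789  0.011] twist to .73+pi: -0.002
[-0.19787433  0.0949411  -0.00799724]
```

play_rows([
  [0, 0.03, 0, 0.02, -1],
  [-0.002, 0.06, 0, 0.045, -1],
  [-0.004, 0.08, 0, 0.065, -1],
  [-0.006, 0.1, 0, 0.08, -1],
  [-0.01, 0.12, 0, 0.1, -1],
  [-0.013, 0.14, 0, 0.115, -1],
  [-0.016, 0.158, 0, 0.127, -1],
  [-0.016, 0.158, 0, 0.127, -1],
])

```text
t: 7.9
eef_pos: [0.4779, -0.013, 0.082]
tcp_rot: [0.001, -0.26, 0.965, -0.001]
wrist_force: [-1.3, -2.0, 6.2]
gripper_width: 0.181
grip_force: 59.0
```

```bash
cat > f.py <<'E'
from rig import *
import numpy as np
s=read_state();w,x,y,z=s['tcp_rot'];psi=np.arctan2(2*(x*y+w*z),1-2*(y*y+z*z))
p=s['eef_pos'];v=p[:2]-[.5793,.0474];th=np.arctan2(-v[1],-v[0]);F=s['wrist_force']
rad=v/np.hypot(*v);tan=np.array([rad[1],-rad[0]])
print('t%.2f th %.4f turn %.4f psi-pi %.4f r %.4f z %.4f Ftan(resist) %.2f Frad %.2f Fz %.1f Tz %.2f gw %.3f gf %.1f'%(s['t'],th,.7417-th,psi+np.pi,np.hypot(*v),p[2],-F[:2]@tan,F[:2]@rad,F[2],s['wrist_torque'][2],s['gripper_width'],s['grip_force']))
E
python3 f.py
```

```text
t7.90 th 0.5374 turn 0.2043 psi-pi 0.5270 r 0.1180 z 0.0820 Ftan(resist) 1.06 Frad 2.12 Fz 6.2 Tz -0.03 gw 0.181 gf 59.0
```

play_rows([
  [0, 0.01, 0, 0.008, -1],
  [0, 0.02, 0, 0.016, -1],
  [-0.001, 0.03, 0, 0.025, -1],
  [-0.001, 0.04, 0, 0.032, -1],
  [-0.002, 0.05, 0, 0.04, -1],
  [-0.003, 0.063, 0, 0.051, -1],
  [-0.003, 0.063, 0, 0.051, -1],
  [-0.003, 0.063, 0, 0.051, -1],
])

```text
t: 8.9
eef_pos: [0.4735, -0.0047, 0.082]
tcp_rot: [0.0, -0.222, 0.975, -0.001]
wrist_force: [-1.7, -1.3, 6.3]
gripper_width: 0.186
grip_force: 59.1
```

play_rows([
  [0, 0.005, 0, 0.004, -1],
  [0, 0.01, 0, 0.008, -1],
  [0, 0.015, 0, 0.012, -1],
  [0, 0.02, 0, 0.016, -1],
  [-0.0005, 0.024, 0, 0.019, -1],
  [-0.0005, 0.028, 0, 0.022, -1],
  [-0.0005, 0.028, 0, 0.022, -1],
  [-0.0005, 0.028, 0, 0.022, -1],
])

```text
t: 9.9
eef_pos: [0.4717, -0.001, 0.082]
tcp_rot: [0.0, -0.205, 0.979, -0.001]
wrist_force: [-1.8, -1.6, 6.1]
gripper_width: 0.183
grip_force: 59.1
```

play_rows([
  [0, 0.005, 0, 0.004, -1],
  [0, 0.01, 0, 0.008, -1],
  [0, 0.015, 0, 0.012, -1],
  [0, 0.02, 0, 0.016, -1],
  [-0.0005, 0.024, 0, 0.019, -1],
  [-0.0005, 0.028, 0, 0.022, -1],
  [-0.0005, 0.028, 0, 0.022, -1],
  [-0.0005, 0.028, 0, 0.022, -1],
])

```text
t: 10.9
eef_pos: [0.4702, 0.0029, 0.082]
tcp_rot: [0.001, -0.188, 0.982, -0.001]
wrist_force: [-1.4, -2.1, 7.0]
gripper_width: 0.181
grip_force: 59.1
```

```bash
python3 f.py
```

```text
t10.90 th 0.3871 turn 0.3546 psi-pi 0.3778 r 0.1179 z 0.0820 Ftan(resist) 1.40 Frad 2.09 Fz 7.0 Tz -0.03 gw 0.181 gf 59.1
```

play_rows([
  [0, 0.005, 0, 0.004, -1],
  [0, 0.01, 0, 0.008, -1],
  [0, 0.015, 0, 0.012, -1],
  [0, 0.02, 0, 0.016, -1],
  [-0.0005, 0.024, 0, 0.019, -1],
  [-0.0005, 0.028, 0, 0.022, -1],
  [-0.0005, 0.028, 0, 0.022, -1],
  [-0.0005, 0.028, 0, 0.022, -1],
])

```text
t: 11.9
eef_pos: [0.4687, 0.0068, 0.082]
tcp_rot: [0.001, -0.171, 0.985, -0.001]
wrist_force: [-2.1, -2.0, 6.8]
gripper_width: 0.184
grip_force: 59.1
```

```bash
python3 f.py
```

```text
t11.90 th 0.3514 turn 0.3903 psi-pi 0.3433 r 0.1178 z 0.0820 Ftan(resist) 1.15 Frad 2.67 Fz 6.8 Tz -0.04 gw 0.184 gf 59.1
```

play_rows([
  [0, 0.005, 0, 0.004, -1],
  [0, 0.01, 0, 0.008, -1],
  [0, 0.015, 0, 0.012, -1],
  [0, 0.02, 0, 0.016, -1],
  [-0.0005, 0.024, 0, 0.019, -1],
  [-0.0005, 0.028, 0, 0.022, -1],
  [-0.0005, 0.028, 0, 0.022, -1],
  [-0.0005, 0.028, 0, 0.022, -1],
])

```text
t: 12.9
eef_pos: [0.4675, 0.0103, 0.082]
tcp_rot: [0.001, -0.154, 0.988, -0.001]
wrist_force: [-0.4, -5.6, 5.7]
gripper_width: 0.179
grip_force: 59.0
```

```bash
python3 f.py
```

```text
t12.90 th 0.3207 turn 0.4210 psi-pi 0.3085 r 0.1178 z 0.0820 Ftan(resist) 5.21 Frad 2.16 Fz 5.7 Tz -0.01 gw 0.179 gf 59.0
```

play_rows([
  [0, 0.005, 0, 0.004, -1],
  [0, 0.01, 0, 0.008, -1],
  [0, 0.015, 0, 0.012, -1],
  [0, 0.02, 0, 0.016, -1],
  [-0.0005, 0.024, 0, 0.019, -1],
  [-0.0005, 0.028, 0, 0.022, -1],
  [-0.0005, 0.028, 0, 0.022, -1],
  [-0.0005, 0.028, 0, 0.022, -1],
])

```text
t: 13.9
eef_pos: [0.4665, 0.0137, 0.082]
tcp_rot: [0.001, -0.136, 0.991, -0.002]
wrist_force: [-0.3, -7.7, 4.3]
gripper_width: 0.179
grip_force: 58.9
```

```bash
python3 f.py
```

```text
t13.90 th 0.2898 turn 0.4519 psi-pi 0.2736 r 0.1178 z 0.0820 Ftan(resist) 7.29 Frad 2.53 Fz 4.3 Tz 0.10 gw 0.179 gf 58.9
```

Bite felt at a turn of about 0.40. From here I'll use 3 mm steps.

play_rows([
  [0, 0.004, 0, 0.003, -1],
  [0, 0.008, 0, 0.006, -1],
  [0, 0.012, 0, 0.01, -1],
  [0, 0.016, 0, 0.013, -1],
  [0, 0.02, 0, 0.016, -1],
  [0, 0.02, 0, 0.016, -1],
  [0, 0.02, 0, 0.016, -1],
  [0, 0.02, 0, 0.016, -1],
])

```text
t: 14.9
eef_pos: [0.4658, 0.0163, 0.082]
tcp_rot: [0.001, -0.124, 0.992, -0.002]
wrist_force: [0.1, -10.4, 4.3]
gripper_width: 0.181
grip_force: 58.9
```

```bash
python3 f.py
```

```text
t14.90 th 0.2677 turn 0.4740 psi-pi 0.2484 r 0.1177 z 0.0820 Ftan(resist) 10.05 Frad 2.62 Fz 4.3 Tz 0.11 gw 0.181 gf 58.9
```

play_rows([
  [0, 0.004, 0, 0.003, -1],
  [0, 0.008, 0, 0.006, -1],
  [0, 0.012, 0, 0.01, -1],
  [0, 0.016, 0, 0.013, -1],
  [-0.0005, 0.02, 0, 0.016, -1],
  [-0.0005, 0.02, 0, 0.016, -1],
  [-0.0005, 0.02, 0, 0.016, -1],
  [-0.0005, 0.02, 0, 0.016, -1],
])

```text
t: 15.9
eef_pos: [0.4648, 0.0202, 0.082]
tcp_rot: [0.001, -0.112, 0.994, -0.001]
wrist_force: [-1.3, -4.6, 6.2]
gripper_width: 0.176
grip_force: 59.1
```

```bash
python3 f.py
```

```text
t15.90 th 0.2332 turn 0.5085 psi-pi 0.2236 r 0.1177 z 0.0820 Ftan(resist) 4.19 Frad 2.38 Fz 6.2 Tz 0.00 gw 0.176 gf 59.1
```

play_rows([
  [0, 0.004, 0, 0.003, -1],
  [0, 0.008, 0, 0.006, -1],
  [0, 0.012, 0, 0.01, -1],
  [0, 0.016, 0, 0.013, -1],
  [0, 0.02, 0, 0.016, -1],
  [0, 0.02, 0, 0.016, -1],
  [0, 0.02, 0, 0.016, -1],
  [0, 0.02, 0, 0.016, -1],
])

```text
t: 16.9
eef_pos: [0.4642, 0.0231, 0.082]
tcp_rot: [0.001, -0.099, 0.995, -0.001]
wrist_force: [0.7, -4.3, 5.8]
gripper_width: 0.178
grip_force: 59.1
```

```bash
python3 f.py
```

```text
t16.90 th 0.2078 turn 0.5339 psi-pi 0.1985 r 0.1177 z 0.0820 Ftan(resist) 4.37 Frad 0.18 Fz 5.8 Tz 0.01 gw 0.178 gf 59.1
```

Click 1 felt: the force built to 10 N, then dropped to about 4 N.

play_rows([
  [0, 0.004, 0, 0.003, -1],
  [0, 0.008, 0, 0.006, -1],
  [0, 0.012, 0, 0.01, -1],
  [0, 0.016, 0, 0.013, -1],
  [-0.0005, 0.02, 0, 0.016, -1],
  [-0.0005, 0.02, 0, 0.016, -1],
  [-0.0005, 0.02, 0, 0.016, -1],
  [-0.0005, 0.02, 0, 0.016, -1],
])

```text
t: 17.9
eef_pos: [0.4636, 0.0259, 0.082]
tcp_rot: [0.001, -0.087, 0.996, -0.001]
wrist_force: [-0.7, -6.0, 5.1]
gripper_width: 0.179
grip_force: 59.1
```

```bash
python3 f.py
```

```text
t17.90 th 0.1840 turn 0.5577 psi-pi 0.1732 r 0.1177 z 0.0820 Ftan(resist) 5.75 Frad 1.81 Fz 5.1 Tz -0.03 gw 0.179 gf 59.1
```

play_rows([
  [0, 0.004, 0, 0.003, -1],
  [0, 0.008, 0, 0.006, -1],
  [0, 0.012, 0, 0.01, -1],
  [0, 0.016, 0, 0.013, -1],
  [0, 0.02, 0, 0.016, -1],
  [0, 0.02, 0, 0.016, -1],
  [0, 0.02, 0, 0.016, -1],
  [0, 0.02, 0, 0.016, -1],
])

```text
t: 18.9
eef_pos: [0.4632, 0.0285, 0.082]
tcp_rot: [0.001, -0.074, 0.997, -0.002]
wrist_force: [-0.8, -7.3, 5.6]
gripper_width: 0.183
grip_force: 59.0
```

```bash
python3 f.py
```

```text
t18.90 th 0.1610 turn 0.5807 psi-pi 0.1480 r 0.1176 z 0.0820 Ftan(resist) 7.11 Frad 1.99 Fz 5.6 Tz 0.09 gw 0.183 gf 59.0
```

play_rows([
  [0, 0.004, 0, 0.003, -1],
  [0, 0.008, 0, 0.006, -1],
  [0, 0.012, 0, 0.01, -1],
  [0, 0.016, 0, 0.013, -1],
  [-0.0005, 0.02, 0, 0.016, -1],
  [-0.0005, 0.02, 0, 0.016, -1],
  [-0.0005, 0.02, 0, 0.016, -1],
  [-0.0005, 0.02, 0, 0.016, -1],
])

```text
t: 19.9
eef_pos: [0.4628, 0.0311, 0.082]
tcp_rot: [0.001, -0.061, 0.998, -0.002]
wrist_force: [-0.5, -10.1, 5.5]
gripper_width: 0.181
grip_force: 59.1
```

```bash
python3 f.py
```

```text
t19.90 th 0.1387 turn 0.6030 psi-pi 0.1227 r 0.1176 z 0.0820 Ftan(resist) 9.91 Frad 1.92 Fz 5.5 Tz 0.09 gw 0.181 gf 59.1
```

play_rows([
  [0, 0.004, 0, 0.003, -1],
  [0, 0.008, 0, 0.006, -1],
  [0, 0.012, 0, 0.01, -1],
  [0, 0.016, 0, 0.013, -1],
  [0, 0.02, 0, 0.016, -1],
  [0, 0.02, 0, 0.016, -1],
  [0, 0.02, 0, 0.016, -1],
  [0, 0.02, 0, 0.016, -1],
])

```text
t: 20.9
eef_pos: [0.4625, 0.0337, 0.082]
tcp_rot: [0.001, -0.049, 0.999, -0.002]
wrist_force: [-0.7, -12.3, 5.2]
gripper_width: 0.179
grip_force: 59.1
```

```bash
python3 f.py
```

```text
t20.90 th 0.1165 turn 0.6252 psi-pi 0.0973 r 0.1176 z 0.0820 Ftan(resist) 12.16 Frad 2.14 Fz 5.2 Tz 0.16 gw 0.179 gf 59.1
```

play_rows([
  [0, 0.004, 0, 0.003, -1],
  [0, 0.008, 0, 0.006, -1],
  [0, 0.012, 0, 0.01, -1],
  [0, 0.016, 0, 0.013, -1],
  [-0.0005, 0.02, 0, 0.016, -1],
  [-0.0005, 0.02, 0, 0.016, -1],
  [-0.0005, 0.02, 0, 0.016, -1],
  [-0.0005, 0.02, 0, 0.016, -1],
])

```text
t: 21.9
eef_pos: [0.4621, 0.0376, 0.082]
tcp_rot: [0.001, -0.036, 0.999, -0.001]
wrist_force: [-0.7, -7.1, 5.6]
gripper_width: 0.185
grip_force: 59.1
```

```bash
python3 f.py
```

```text
t21.90 th 0.0830 turn 0.6587 psi-pi 0.0726 r 0.1176 z 0.0820 Ftan(resist) 7.02 Frad 1.28 Fz 5.6 Tz 0.00 gw 0.185 gf 59.1
```

play_rows([
  [0, 0.004, 0, 0.003, -1],
  [0, 0.008, 0, 0.006, -1],
  [0, 0.012, 0, 0.01, -1],
  [0, 0.016, 0, 0.013, -1],
  [0, 0.02, 0, 0.016, -1],
  [0, 0.02, 0, 0.016, -1],
  [0, 0.02, 0, 0.016, -1],
  [0, 0.02, 0, 0.016, -1],
])

```text
t: 22.9
eef_pos: [0.4619, 0.0407, 0.082]
tcp_rot: [0.001, -0.024, 1.0, -0.001]
wrist_force: [-1.8, -6.7, 5.7]
gripper_width: 0.185
grip_force: 59.1
```

```bash
python3 f.py
```

```text
t22.90 th 0.0568 turn 0.6849 psi-pi 0.0476 r 0.1176 z 0.0820 Ftan(resist) 6.58 Frad 2.20 Fz 5.7 Tz -0.01 gw 0.185 gf 59.1
```

play_rows([
  [0, 0.004, 0, 0.003, -1],
  [0, 0.008, 0, 0.006, -1],
  [0, 0.012, 0, 0.01, -1],
  [0, 0.016, 0, 0.013, -1],
  [-0.0005, 0.02, 0, 0.016, -1],
  [-0.0005, 0.02, 0, 0.016, -1],
  [-0.0005, 0.02, 0, 0.016, -1],
  [-0.0005, 0.02, 0, 0.016, -1],
])

```text
t: 23.9
eef_pos: [0.4618, 0.0435, 0.082]
tcp_rot: [0.001, -0.011, 1.0, -0.002]
wrist_force: [-0.5, -7.5, 6.1]
gripper_width: 0.181
grip_force: 59.1
```

```bash
python3 f.py
```

```text
t23.90 th 0.0330 turn 0.7087 psi-pi 0.0223 r 0.1175 z 0.0820 Ftan(resist) 7.48 Frad 0.75 Fz 6.1 Tz 0.07 gw 0.181 gf 59.1
```

play_rows([
  [0, 0.004, 0, 0.003, -1],
  [0, 0.008, 0, 0.006, -1],
  [0, 0.012, 0, 0.01, -1],
  [0, 0.016, 0, 0.013, -1],
  [0, 0.02, 0, 0.016, -1],
  [0, 0.02, 0, 0.016, -1],
  [0, 0.02, 0, 0.016, -1],
  [0, 0.02, 0, 0.016, -1],
])

```text
t: 24.9
eef_pos: [0.4618, 0.0463, 0.082]
tcp_rot: [0.001, 0.001, 1.0, -0.002]
wrist_force: [-0.6, -9.1, 5.8]
gripper_width: 0.181
grip_force: 59.1
```

```bash
python3 f.py
```

```text
t24.90 th 0.0096 turn 0.7321 psi-pi 6.2803 r 0.1175 z 0.0820 Ftan(resist) 9.14 Frad 0.72 Fz 5.8 Tz 0.10 gw 0.181 gf 59.1
```

Click 2 felt: 12.2 N dropped to 7 N. Now for the third.

play_rows([
  [0, 0.004, 0, 0.003, -1],
  [0, 0.008, 0, 0.006, -1],
  [0, 0.012, 0, 0.01, -1],
  [0, 0.016, 0, 0.013, -1],
  [-0.0005, 0.02, 0, 0.016, -1],
  [-0.0005, 0.02, 0, 0.016, -1],
  [-0.0005, 0.02, 0, 0.016, -1],
  [-0.0005, 0.02, 0, 0.016, -1],
])

```text
t: 25.9
eef_pos: [0.4618, 0.0489, 0.082]
tcp_rot: [0.001, 0.014, 1.0, -0.002]
wrist_force: [-1.2, -10.4, 5.2]
gripper_width: 0.182
grip_force: 59.2
```

```bash
python3 f.py
```

```text
t25.90 th -0.0127 turn 0.7544 psi-pi 6.2549 r 0.1175 z 0.0820 Ftan(resist) 10.40 Frad 1.09 Fz 5.2 Tz 0.08 gw 0.182 gf 59.2
```

play_rows([
  [0, 0.004, 0, 0.003, -1],
  [0, 0.008, 0, 0.006, -1],
  [0, 0.012, 0, 0.01, -1],
  [0, 0.016, 0, 0.013, -1],
  [0, 0.02, 0, 0.016, -1],
  [0, 0.02, 0, 0.016, -1],
  [0, 0.02, 0, 0.016, -1],
  [0, 0.02, 0, 0.016, -1],
])

```text
t: 26.9
eef_pos: [0.4619, 0.0515, 0.082]
tcp_rot: [0.001, 0.027, 1.0, -0.003]
wrist_force: [-0.6, -12.5, 5.6]
gripper_width: 0.177
grip_force: 59.2
```

```bash
python3 f.py
```

```text
t26.90 th -0.0350 turn 0.7767 psi-pi 6.2296 r 0.1175 z 0.0820 Ftan(resist) 12.47 Frad 0.19 Fz 5.6 Tz 0.15 gw 0.177 gf 59.2
```

play_rows([
  [0, 0.004, 0, 0.003, -1],
  [0, 0.008, 0, 0.006, -1],
  [0, 0.012, 0, 0.01, -1],
  [0, 0.016, 0, 0.013, -1],
  [-0.0005, 0.02, 0, 0.016, -1],
  [-0.0005, 0.02, 0, 0.016, -1],
  [-0.0005, 0.02, 0, 0.016, -1],
  [-0.0005, 0.02, 0, 0.016, -1],
])

```text
t: 27.9
eef_pos: [0.4621, 0.0553, 0.082]
tcp_rot: [0.001, 0.039, 0.999, -0.002]
wrist_force: [-1.7, -7.7, 6.0]
gripper_width: 0.177
grip_force: 59.2
```

```bash
python3 f.py
```

```text
t27.90 th -0.0675 turn 0.8092 psi-pi 6.2048 r 0.1175 z 0.0820 Ftan(resist) 7.80 Frad 1.21 Fz 6.0 Tz 0.04 gw 0.177 gf 59.2
```

Click 3 felt: 12.5 N dropped to 7.8 N. I'll ease on about 4.5 mm to settle in the notch, well short of the fourth crest at a turn of about 0.93.

play_rows([
  [0, 0.006, 0, 0.005, -1],
  [0, 0.012, 0, 0.01, -1],
  [0, 0.018, 0, 0.015, -1],
  [-0.0005, 0.024, 0, 0.02, -1],
  [-0.0005, 0.03, 0, 0.025, -1],
  [-0.0005, 0.033, 0, 0.027, -1],
  [-0.0005, 0.033, 0, 0.027, -1],
  [-0.0005, 0.033, 0, 0.027, -1],
])

```text
t: 28.9
eef_pos: [0.4626, 0.0603, 0.082]
tcp_rot: [0.001, 0.06, 0.998, -0.002]
wrist_force: [-0.7, -8.2, 5.6]
gripper_width: 0.182
grip_force: 59.2
```

```bash
python3 f.py
python3 - <<'E'
from rig import *;import cv2,pickle
c=read_camera('top');cv2.imwrite('pics/top2.png',cv2.resize(c['color'][140:290,220:460,::-1],None,fx=3.3,fy=3.3,interpolation=cv2.INTER_CUBIC))
E
```

```text
t28.90 th -0.1104 turn 0.8521 psi-pi 6.1625 r 0.1175 z 0.0820 Ftan(resist) 8.21 Frad -0.25 Fz 5.6 Tz 0.06 gw 0.182 gf 59.2
```

View pics/top2.png

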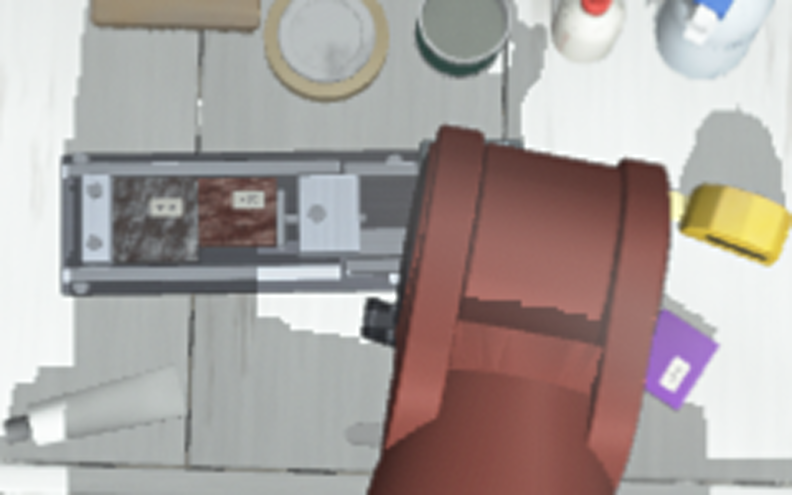

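The crop shows tile_b (right edge at 277) butted to tile_a (joint at 197), tile_a against the stop (110) and the pad touching tile_b. The lever is held at the third notch and the bystanders haven't moved.

```bash
python3 -c "
from rig import *;print(sign_off())"
```

```text
the job is handed in; nothing more can be done
None
```

The job is handed in: I felt the bite and then exactly three clicks, the tiles are butted against each other and the end stop, and the gripper is still holding the lever at the third click; no verdict came back.

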